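# Thread a filter cassette onto an inclined two-pin holder

### The arm

A 6-joint arm with a two-finger parallel gripper is mounted at the origin on a cart in front of the work surface, level with it; the furniture and walls round the work are solid. World frame = base frame: x ahead of the robot, y to its left, z up, the work surface at z = 0. Lengths are in m, angles in rad, forces in N, time in s.
With the tool pointing down it reaches from about 0.25 to 0.775 m from the base axis. Payload 4 kg.
Tool frame: the origin (TCP) lies between the finger pads; the fingertips stand 14 mm ahead of it and the grasp point (between the pads) lies 5 mm behind it; z points along the fingers, y is the line along which they close (so a half turn about z gives the same grasp; the last joint's range is limited). The gripper opens to 94 mm and grips with 3 to 60 N. Pads are 16 mm wide; open, the fingers measure 119 mm over their backs; the gripper's body (75 mm by 177 mm) begins 78 mm behind the grasp point.
Start: joints at [1.18, 0.087, 1.371, -0, 1.684, -0.103], TCP at [0.156, 0.527, 0.22] pointing down, gripper open.
Joint ranges: [-3.1, 3.1], [-0.76, 2.03], [0.27, 2.55], [-1.08, 4.22], [0.17, 2.65], [-2.57, 2.57]. Speed limits (rad/s): [2.79, 2.79, 3.14, 3.14, 3.14, 3.14].

### API

Orientations are given as a rotation vector (axis times angle).
In Python, from bench import bot gives the robot as it stands.
- The arm moves only by the shell command python3 -m inch 'ROWS' [OPENING] [FORCE]. ROWS is JSON, a list of rows, each a list of 4 numbers: the shift along the tool's x, y, z in units of 50 mm (1.0 is 50 mm), then the turn about the tool's z in units of 5 degrees (1.0 is 5 degrees). A call has exactly 10 rows; each row is the pose to reach, as a shift and turn from the pose commanded when the call began, along the tool's axes at that moment; what a row does not reach only later rows make up. A row lasts 1/10 s, in which the tool goes at most 50 mm and 8.59 degrees, less where a joint would pass 70% of its speed; a pose out of reach is approached as far as the arm can. A call with a gripper value outside its range is refused whole. OPENING is the closure, from 0 (fully open) to 1 (shut), set as the call begins (- or left out, the last holds). The fingers move at their own pace and stop on an object; FORCE is the grip in N (left out, the last holds). Time passes only in rows, so rows that repeat a pose let the fingers close, or fill a call up. It gives the time, the measured TCP pose, the force, the opening and the grip force at its end, in the units of the state.
- bot.get_obs(): the state, without advancing time (a new reading comes with each control period).
- bot.read_camera(name): name is "scene" or "top" or "wrist"; returns (picture, depth): 420x560x3 uint8, red, green, blue; 420x560 float32, m along the optical axis (not along the pixel's ray), 0 where there is no reading.
- bot.get_calibration(name): a dict with "camera_matrix" (3x3 intrinsics, pixels), "k1" (the pictures are not rectified: a ray, as slopes to the right and down, at radius r is drawn at 1 + k1 r^2 times it, then the intrinsics apply), "rvec" (rotation vector, rad) and "tvec" (3), from world to camera coordinates, as OpenCV has them. Camera axes: x right, y down, z forward; pixel columns grow to the right and rows downward; lengths in m; the calibration is good to about 2 mm. A picture is of the moment at which its call begins: read the wrist's pose just before it. get_calibration takes no time and is no camera call; for the wrist camera it gives the pose at the moment of the call.
- bot.hand_in(): hands the job in; it is judged then, once.
The state is a dict: "time": time; "joint_positions": joint angles; "qd": joint speeds; "tau": joint torques, N m; "position": TCP position; "orientation": TCP orientation; "ft_force": force on the tool from outside, world axes, zero at the start; "moment": the same for the moment, N m; "gripper_width": finger opening in m; "finger_force": force on a finger pad.
Only numpy, scipy, OpenCV 4.12 (cv2) and the standard library are available. Lean on these libraries where they do the work, as an engineer would, in place of code of your own. Each camera call takes 0.05 s, during which the arm holds its last target. There are 200 camera calls.

### The job

Fit the long filter cassette into the sloping holder: thread its two holes over the two pins, large hole on the thick pin, and push it down until it lies flat and fully home on the seat, snapped under both spring catches; the block that carries the pins may have been left a little to either side, so feel for them. Then let go, leaving the short cassette and the two filter cups near by where they stand.

Things in the scene. Friction and masses are not known exactly. Their poses are not given: they have to be found in the camera images.
- cassette: The long filter cassette, to be fitted: flat white plastic slab, grey panel on top, 56 (x) x 150 (y) x 16 mm (z), 0.14 to 0.28 kg, lying flat on the cart. Origin: centre of its underside, z out of its top. Two through holes at x = 0: 18.5 mm wide at y = +50 mm, 13.5 mm at y = -50 mm. Pinch it across the 56 mm near the middle of its length with the fingertips. No pose while held.
- holder: Foot of the fixed, immovable cassette holder: aluminium plate 100 x 190 x 10 mm on the cart with four steel posts that carry the sloping bed. Origin: on the cart top, straight below the seat's centre; z up, y along its length (left seen from its front), front at -x, roughly facing the robot.
- bed: Sloping bed of the holder. Origin: centre of the seat surface where the cassette's underside ends up, 85 mm above the cart. z: the seat's normal and the pins' direction, leaning 30 degrees from vertical to the holder's front; y along the seat, x up the slope. The seat is the top of the pin block (aluminium, 58 x 180 x 14 mm) that carries pins and catches and lies on the bed.
- thick_pin (a point): NOMINAL tip of the thick pin: steel, 16 mm diameter, 50 mm tall above the seat, at y = +50 mm of the bed. The pin block with both pins and catches really stands anywhere within 9 mm either way along the bed's y: no pose shows it, feel or look for it. It is stiff, about 25 N to shift. Tip chamfered 1 mm on the radius over its last 3 mm.
- thin_pin (a point): NOMINAL tip of the thin pin: steel, 11 mm diameter, 40 mm tall above the seat, at y = -50 mm of the bed; same unknown shift along y as the thick pin (they move together, always 100 mm apart), same chamfer.
- catches (a point): Midpoint between the hooks of the two sprung steel catches, 20 mm wide, at both ends of the pin block (y = +-75 mm, shifting with it, 17 mm above the seat). Their ramps reach 33 mm above the seat; the hooks overlap the seated cassette's ends by 3 mm. Its weight may not carry it past them; a push of 4 to 15 N along the pins does, and they snap over its top.
- shipping_carton: An open cardboard carton with bottles, to the left of the work, an obstacle fixed in place: about 205 x 220 mm, walls 178 mm high, four open flaps spreading up and outwards to about 190 mm from its centre and 246 mm above the cart; pass over or round it. Origin: centre of its underside.
- short_cassette: The short filter cassette, not to be used: same make, 56 (x) x 120 (y) x 16 mm (z), holes at y = +-37 mm, too close together for the pins. Origin: centre of its underside. It and the long one may have changed places.
- filter_cup_00: A clear filter cup with a teal band, 70 x 77 x 105 mm, standing to the right of the holder. Origin: centre of its underside. To be left alone.
- filter_cup_05: Another such filter cup, 70 x 77 x 106 mm, beside the first. Origin: centre of its underside. To be left alone.

How it is judged:
By the outcome, as a careful person would: the job done as asked, in the order asked, and still so for the second after the job is handed in, with the robot touching nothing.
It also fails if it takes over 64 s, if anything falls off the work surface, if the arm or the gripper's body presses on something with over 40 N, if the wrist force passes 120 N, or if a joint passes its speed limit or range.

## Working session

There is one attempt and no reset: what is moved stays moved. The work goes in short steps, Python scripts to look and compute and a shell command to move; the robot and the scene stay as the last step left them, time stands still between calls to the robot, and variables do not carry over. Pictures are saved under pics/ and viewed, at most 10 in all, crops included, and the job is handed in when it is done.

```bash
mkdir -p pics; ls
cat > h.py <<'E'
import numpy as np, cv2
from bench import bot
from scipy.spatial.transform import Rotation as R
def grab(n):
    c=bot.get_calibration(n); p,d=bot.read_camera(n)
    return p,d,c
def save(p,n): cv2.imwrite('pics/'+n,cv2.cvtColor(p,cv2.COLOR_RGB2BGR))
def ray(c,uv):
    K=np.array(c['camera_matrix'],float); uv=np.atleast_2d(uv).astype(float)
    n=np.stack([(uv[:,0]-K[0,2])/K[0,0],(uv[:,1]-K[1,2])/K[1,1]],1)
    m=n.copy()
    for _ in range(20): m=n/(1+c['k1']*(m**2).sum(1,keepdims=True))
    Rm=R.from_rotvec(np.ravel(c['rvec'])).as_matrix(); t=np.ravel(c['tvec'])
    return -Rm.T@t, np.c_[m,np.ones(len(m))]@Rm   # origin, dirs with unit depth
def onz(c,uv,z):
    o,d=ray(c,uv); return o+d*((z-o[2])/d[:,2])[:,None]
def cloud(c,dep):
    v,u=np.indices(dep.shape); o,d=ray(c,np.c_[u.ravel(),v.ravel()])
    return (o+d*dep.ravel()[:,None]).reshape(dep.shape+(3,))
E
python3 - <<'E'
from h import *
for n in('scene','top'):
    p,d,c=grab(n); save(p,n+'0.png'); np.savez('pics/'+n+'0.npz',p=p,d=d,**{k:np.array(v) for k,v in c.items()})
    o,dd=ray(c,[[280,210]]); print(n,o,dd,c['k1'])
print(bot.get_obs())
E
```

```text
pics
scene [-0.11652989 -0.58770089  1.03441429] [[ 0.52977619  0.3677336  -0.76440187]] -0.20329509702220286
top [ 0.46620129 -0.12014094  1.21056767] [[ 0.05186884  0.01263253 -0.99882235]] 0.03865331111902002
{'time': 0.1, 'joint_positions': array([ 1.17987907e+00,  8.79019100e-02,  1.37207175e+00,  8.37633093e-06,
        1.68359633e+00, -1.03113039e-01]), 'qd': array([ 1.46244973e-03, -9.86959304e-04, -3.33166419e-03, -7.84976010e-04,
        1.23288349e-04,  8.41332464e-05]), 'tau': array([ 2.48349548e-03, -3.41254485e+01, -3.03299940e+01,  7.20945792e-02,
        3.04303248e-02, -8.31328043e-05]), 'position': array([0.15595051, 0.52695298, 0.21842573]), 'orientation': array([-4.50451005e-01, -3.10863330e+00,  3.00805863e-03]), 'ft_force': array([-0.19442231, -0.31617498, -0.06831128]), 'moment': array([ 0.01002674, -0.01136464,  0.01234924]), 'finger_force': 0.0, 'gripper_width': 0.0943202420763725}
```

View pics/scene0.png

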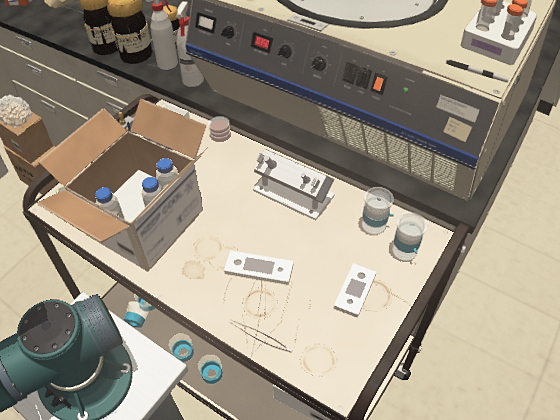

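View pics/top0.png

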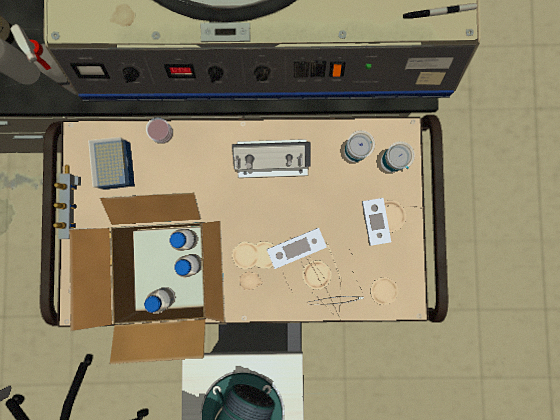

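The scene view shows the long cassette at (258,266), the short one at (355,289), and the holder at (293,183). In the top view these are at (299,248), (376,221) and (271,157), with the pins at about (250,161) and (290,160).

Run:
```python
from h import *
z=np.load('pics/top0.npz'); p,d,c=z['p'],z['d'],{k:z[k] for k in('camera_matrix','k1','rvec','tvec')}
hsv=cv2.cvtColor(p,cv2.COLOR_RGB2HSV)
m=((hsv[...,1]<35)&(hsv[...,2]>190)).astype(np.uint8); m[:190]=0;m[:, :235]=0; m[280:]=0; m[:,410:]=0
cs,_=cv2.findContours(m,cv2.RETR_EXTERNAL,cv2.CHAIN_APPROX_NONE)
for q in cs:
    if cv2.contourArea(q)<300: continue
    w=onz(c,q[:,0,:],0.016)
    r=cv2.minAreaRect((w[:,:2]*1000).astype(np.float32)); print('cass',r, cv2.boxPoints(r).round(0).tolist())
    mm=np.zeros_like(m); cv2.drawContours(mm,[q],-1,1,-1); hole=(mm>0)&(m==0)
    n,l,s,ce=cv2.connectedComponentsWithStats(hole.astype(np.uint8))
    for i in range(1,n):
        if s[i,4]>8: print('  hole',s[i,4],onz(c,[ce[i]],0.016).round(4), p[l==i].mean(0).round())
P=cloud(c,d)
# holder
s=P[120:185,220:325]; k=(s[...,2]>.05)&(s[...,2]<.2)&(s[...,0]<0.9)
q=s[k]; print(len(q),q.min(0),q.max(0))
for lo in np.arange(.05,.16,.01):
    a=q[(q[:,2]>=lo)&(q[:,2]<lo+.01)]
    if len(a): print(round(lo,2),len(a),a.min(0).round(3),a.max(0).round(3))
big=cv2.resize(p[120:200,215:330],None,fx=6.5,fy=6.5,interpolation=cv2.INTER_CUBIC); save(big,'topc.png')
```

```text
cass ((426.6255187988281, -147.64695739746094), (57.153011322021484, 151.45887756347656), 21.67927360534668) [[372.0, -88.0], [428.0, -229.0], [481.0, -207.0], [425.0, -67.0]]
  hole 360 [[ 0.4268 -0.1472  0.016 ]] [149. 144. 140.]
  hole 24 [[ 0.4453 -0.1945  0.016 ]] [148. 142. 137.]
  hole 44 [[ 0.4082 -0.1012  0.016 ]] [145. 140. 135.]
cass ((495.1629943847656, -362.75238037109375), (120.6580581665039, 55.6177864074707), 8.702790260314941) [[431.0, -344.0], [440.0, -399.0], [559.0, -381.0], [551.0, -326.0]]
  hole 44 [[ 0.5313 -0.3565  0.016 ]] [135. 131. 124.]
  hole 216 [[ 0.495 -0.362  0.016]] [139. 134. 130.]
  hole 25 [[ 0.4585 -0.3675  0.016 ]] [136. 131. 124.]
1991 [ 0.62621286 -0.18492669  0.05476828] [0.69836718 0.01411371 0.13413029]
0.05 18 [ 0.637 -0.185  0.055] [0.652 0.012 0.06 ]
0.06 79 [ 0.632 -0.185  0.06 ] [0.669 0.014 0.07 ]
0.07 405 [ 0.632 -0.184  0.07 ] [0.697 0.013 0.08 ]
0.08 658 [ 0.638 -0.184  0.08 ] [0.698 0.014 0.09 ]
0.09 620 [ 0.64  -0.176  0.09 ] [0.694 0.01  0.1  ]
0.1 113 [ 0.634 -0.168  0.1  ] [0.684 0.002 0.11 ]
0.11 53 [ 0.634 -0.162  0.11 ] [ 0.657 -0.001  0.12 ]
0.12 33 [ 0.626 -0.135  0.12 ] [ 0.645 -0.025  0.13 ]
0.13 12 [ 0.63  -0.035  0.13 ] [ 0.637 -0.025  0.134]
```

View pics/topc.png

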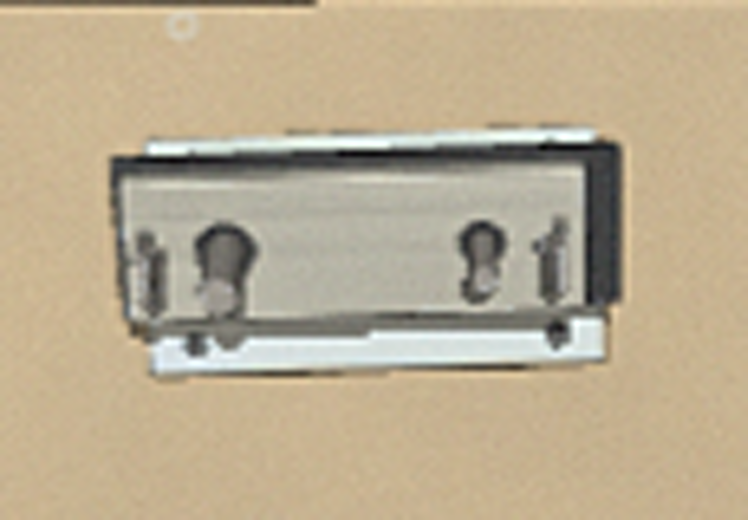

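```bash
python3 -m inch '[[0,0,-1,0],[0,0,-2,0],[-0.7,-0.7,-2.4,1],[-1.4,-1.4,-2.4,2],[-2.1,-2.1,-2.4,3],[-2.8,-2.8,-2.4,4],[-3.5,-3.5,-2.4,5],[-4.2,-4.2,-2.4,6],[-4.9,-4.9,-2.4,7],[-5.6,-5.6,-2.4,8]]' 0
```

```text
time: 1.1
position: [0.3454, 0.1775, 0.3392]
orientation: [1.491, 2.765, 0.0]
ft_force: [0.9, 0.5, 0.1]
gripper_width: 0.094
finger_force: 0.0
```

```bash
python3 -m inch '[[-1,-0.1,0,0.5],[-2,-0.2,0,1],[-3,-0.3,0,1.5],[-4,-0.4,0,2],[-5,-0.5,0,2.3],[-6,-0.6,0,2.3],[-6.7,-0.7,0,2.3],[-6.7,-0.7,0,2.3],[-6.7,-0.7,0,2.3],[-6.7,-0.7,0,2.3]]'
python3 - <<'E'
from h import *
p,d,c=grab('wrist'); save(p,'w1.png'); np.savez('pics/w1.npz',p=p,d=d,**{k:np.array(v) for k,v in c.items()})
o,dd=ray(c,[[280,210]]); print(o,dd)
E
```

```text
time: 2.1
position: [0.5005, -0.1182, 0.3396]
orientation: [-1.755, -2.605, -0.001]
ft_force: [-0.6, 0.8, 0.0]
gripper_width: 0.094
finger_force: 0.0
[ 0.47182892 -0.04701609  0.50391901] [[ 0.09817274 -0.25656153 -0.96159518]]
```

View pics/w1.png

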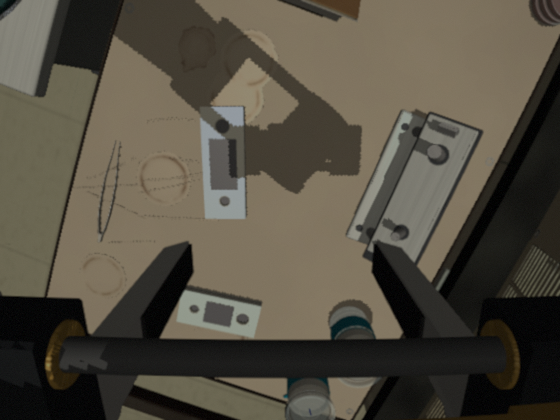

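Wrist view: thick pin tip at (437,155), thin pin tip at (400,231), long cassette at (223,165) with its large hole at (222,126).

Run:
```python
from h import *
z=np.load('pics/w1.npz'); p,d,c=z['p'],z['d'],{k:z[k] for k in('camera_matrix','k1','rvec','tvec')}
P=cloud(c,d); ok=d>0
y0=np.array([0,1.]) 
s=P.copy(); s[~ok]=0
Z=s[...,2].copy(); Z[255:]=0; Z[:,:340]=0; Z[:100]=0
# seat plane
m=(Z>.065)&(Z<.105); q=P[m]
for _ in range(6):
    ce=q.mean(0); n=np.linalg.svd(q-ce,full_matrices=False)[2][2]; n*=np.sign(n[2]); q=P[m][abs((P[m]-ce)@n)<.0025]
print('seat n',n,'tilt',np.degrees(np.arccos(n[2])),'ce',ce,len(q))
r=None
yb=np.cross(n,[n[0],n[1],0]); yb/=np.linalg.norm(yb); yb*=np.sign(yb[1]); xb=np.cross(yb,n)
L=np.c_[(q-ce)@xb,(q-ce)@yb]*1000; rr=cv2.minAreaRect(L.astype(np.float32)); print('yb',yb,'rect',rr, L.min(0),L.max(0))
h=(P-ce)@n; a=(P-ce)@xb; b=(P-ce)@yb
mm=ok&(h>.012)&(h<.06)&(abs(a)<.04)&(abs(b)<.11); mm[:, :340]=0
nn,l,st,cc=cv2.connectedComponentsWithStats(mm.astype(np.uint8),connectivity=4)
for i in range(1,nn):
    if st[i,4]<8: continue
    k=l==i; t=k&(h>h[k].max()-.004)
    print(cc[i].round(),st[i,4],'hmax',h[k].max().round(4),'tip a,b',a[t].mean().round(4),b[t].mean().round(4),'all',a[k].mean().round(4),b[k].mean().round(4),'world',P[t].mean(0).round(4))
# foot at z=.01, long cassette
hsv=cv2.cvtColor(p,cv2.COLOR_RGB2HSV)
f=ok&(abs(P[...,2]-.01)<.004)&(P[...,0]>.56)&(P[...,0]<.72)&(abs(P[...,1]+.085)<.12)&(hsv[...,1]<40)
q=P[f][:,:2]*1000; print('foot',cv2.minAreaRect(q.astype(np.float32)),len(q))
g=(hsv[...,1]<50)&(hsv[...,2]>130); g[:90]=0; g[230:]=0; g[:,:190]=0; g[:,255:]=0
cs,_=cv2.findContours(g.astype(np.uint8),cv2.RETR_EXTERNAL,cv2.CHAIN_APPROX_NONE); cn=max(cs,key=cv2.contourArea)
w=onz(c,cn[:,0],.016)[:,:2]*1000; print('cass',cv2.minAreaRect(w.astype(np.float32)), onz(c,[[222,126],[225,201]],.016))
```

```text
seat n [-0.05876485 -0.00142291  0.99827084] tilt 3.369907468287501 ce [ 0.67858949 -0.06802998  0.08650273] 1600
yb [-0.02420648  0.99970698 -0.        ] rect ((63.26832580566406, 2.891754150390625), (182.3837432861328, 162.28515625), 0.958580493927002) [-27.98665232 -79.66833361] [154.34418517  83.21575025]
[448. 130.] 205 hmax 0.0324 tip a,b -0.0279 0.067 all -0.0304 0.0661 world [ 0.6474 -0.0018  0.1146]
[439. 154.] 115 hmax 0.0476 tip a,b -0.0376 0.039 all -0.0333 0.0381 world [ 0.6374 -0.03    0.1294]
[398. 235.] 104 hmax 0.0379 tip a,b -0.0363 -0.0609 all -0.0333 -0.0595 world [ 0.6418 -0.1299  0.1197]
foot ((637.8775634765625, -85.63434600830078), (35.3007698059082, 188.8094024658203), 1.036218523979187) 3258
cass ((430.2785949707031, -154.703369140625), (56.56474304199219, 136.07772827148438), 21.780794143676758) [[ 0.409981   -0.10058957  0.016     ]
 [ 0.44761179 -0.19341104  0.016     ]]
```

Run:
```python
from h import *
z=np.load('pics/w1.npz'); p,d,c=z['p'],z['d'],{k:z[k] for k in('camera_matrix','k1','rvec','tvec')}
P=cloud(c,d)
m=(d>0)&(P[...,0]>.63)&(P[...,0]<.705)&(P[...,2]>.06)&(P[...,2]<.105)&(abs(P[...,1]+.08)<.1)
q=P[m]
n=np.array([-.5,0,.866]); ce=np.array([.665,-.08,.085])
for t in (.006,.004,.003,.002,.002,.002):
    q=P[m][abs((P[m]-ce)@n)<t]; ce=q.mean(0); n=np.linalg.svd(q-ce,full_matrices=False)[2][2]; n*=np.sign(n[2])
yb=np.cross([0,0,1],np.array([-n[0],-n[1],0])); yb/=np.linalg.norm(yb); xb=np.cross(yb,n)
print('n',n,np.degrees(np.arccos(n[2])),'ce',ce,len(q),'yb',yb,np.c_[(q-ce)@xb,(q-ce)@yb].min(0),np.c_[(q-ce)@xb,(q-ce)@yb].max(0))
r=cv2.minAreaRect((np.c_[(q-ce)@xb,(q-ce)@yb]*1000).astype(np.float32)); print(r, ce+xb*r[0][0]/1000+yb*r[0][1]/1000)
for nm,t in (('thick',[.6374,-.03,.1294]),('thin',[.6418,-.1299,.1197])):
    t=np.array(t)-ce; print(nm,'h',t@n,'foot on seat',np.array(t)+ce-n*(t@n))
```

```text
n [-0.50203302 -0.00968599  0.86479421] 30.14078497101219 ce [ 0.65934753 -0.0710181   0.08458312] 6253 yb [-0.01928994  0.99981393  0.        ] [-0.03025    -0.09862297] [0.02877239 0.08117156]
((-0.7692756652832031, -8.683479309082031), (58.792869567871094, 179.72850036621094), 0.19716082513332367) [ 0.65884989 -0.0797128   0.08419685]
thick h 0.04937846014132777 foot on seat [ 0.66218962 -0.02952172  0.08669779]
thin h 0.0397486414004231 foot on seat [ 0.66175513 -0.129515    0.08532561]
```

```bash
python3 -m inch '[[0,0,-1,0],[0,0,-2,0],[0,0,-3,0],[0,0,-4,0],[0,0,-5,0],[0,0,-6,0],[0,0,-7,0],[0,0,-8,0],[0,0,-9,0],[0,0,-10,0]]'; python3 -c "
from h import *
o=bot.get_obs();print(o['joint_positions'],R.from_rotvec(o['orientation']).as_matrix())"
```

```text
time: 3.15
position: [0.4048, -0.0957, 0.6542]
orientation: [1.749, 2.596, 0.01]
ft_force: [-0.2, 0.6, 0.2]
gripper_width: 0.0941
finger_force: 0.0
[-0.37147066  0.20070262  0.2748163   0.0075845   2.65393871 -0.75005271] [[-0.37580477  0.92661339  0.01258585]
 [ 0.92668108  0.37584702 -0.00108905]
 [-0.00573949  0.0112538  -0.9999202 ]]
```

```bash
python3 -m inch '[[-0.1,0,1,0],[-0.3,0,2,0],[-0.5,0,3,0],[-0.7,0,4,0],[-0.9,0,5,0],[-1.12,0,6,0],[-1.12,0,7,0],[-1.12,0,8,0],[-1.12,0,9,0],[-1.12,0,10,0]]'; python3 -m inch '[[0,0,0.2,0],[0,0,0.4,0],[0,0,0.4,0],[0,0,0.4,0],[0,0,0.4,0],[0,0,0.4,0],[0,0,0.4,0],[0,0,0.4,0],[0,0,0.4,0],[0,0,0.4,0]]';python3 -c "
from h import *
o=bot.get_obs();p=o['position'];M=R.from_rotvec(o['orientation']).as_matrix();print(M.round(4));print((np.array([.4275,-.1475,.0155])-p)@M/.05)"
```

```text
time: 4.15
position: [0.431, -0.148, 0.1696]
orientation: [1.752, 2.599, 0.008]
ft_force: [1.0, 0.3, -0.5]
gripper_width: 0.0939
finger_force: 0.0
time: 5.15
position: [0.4319, -0.1485, 0.1525]
orientation: [1.752, 2.598, 0.009]
ft_force: [0.0, -0.3, -0.6]
gripper_width: 0.094
finger_force: 0.0
[[-0.3748  0.9271  0.0098]
 [ 0.9271  0.3748 -0.    ]
 [-0.0037  0.0091 -1.    ]]
[ 0.06199806 -0.09871711  2.73908039]
```

```bash
python3 -m inch '[[0.06,-0.1,0.7,0],[0.06,-0.1,1.4,0],[0.06,-0.1,2,0],[0.06,-0.1,2.4,0],[0.06,-0.1,2.6,0],[0.06,-0.1,2.7,0],[0.06,-0.1,2.72,0],[0.06,-0.1,2.73,0],[0.06,-0.1,2.73,0],[0.06,-0.1,2.73,0]]'; python3 -m inch '[[0,0,0,0],[0,0,0,0],[0,0,0,0],[0,0,0,0],[0,0,0,0],[0,0,0,0],[0,0,0,0],[0,0,0,0],[0,0,0,0],[0,0,0,0]]' 1 12
```

```text
time: 6.15
position: [0.4282, -0.148, 0.0169]
orientation: [1.751, 2.596, 0.009]
ft_force: [-0.8, 0.4, -0.3]
gripper_width: 0.0939
finger_force: 0.0
time: 7.15
position: [0.4275, -0.1476, 0.016]
orientation: [1.752, 2.598, 0.009]
ft_force: [-0.3, -0.4, 0.2]
gripper_width: 0.056
finger_force: 12.0
```

```bash
python3 -m inch '[[0,0,-1,0],[0,0,-2,0],[-0.05,0.6,-3,0.5],[-0.1,1.3,-3.3,1.2],[-0.15,2,-3.3,2],[-0.2,2.7,-3.3,2.8],[-0.25,3.4,-3.3,3.5],[-0.28,4,-3.3,4.2],[-0.28,4.3,-3.3,4.2],[-0.28,4.3,-3.3,4.2]]' - 15; python3 -m inch '[[0,0,0,0],[0,0,0,0],[0,0,0,0],[0,0,0,0],[0,0,0,0],[0,0,0,0],[0,0,0,0],[0,0,0,0],[0,0,0,0],[0,0,0,0]]'
python3 - <<'E'
from h import *
o=bot.get_obs(); print(R.from_rotvec(o['orientation']).as_matrix().round(4))
for n in ('wrist','top'):
    p,d,c=grab(n); save(p,n+'2.png'); np.savez('pics/'+n+'2.npz',p=p,d=d,**{k:np.array(v) for k,v in c.items()})
a=cv2.resize(cv2.imread('pics/top2.png')[100:200,200:340],(784,560)); cv2.imwrite('pics/top2c.png',a)
E
```

```text
time: 8.15
position: [0.6313, -0.0789, 0.1807]
orientation: [2.197, 2.24, 0.009]
ft_force: [0.0, -0.3, -3.3]
gripper_width: 0.0558
finger_force: 15.0
time: 9.15
position: [0.6305, -0.08, 0.183]
orientation: [2.197, 2.236, 0.011]
ft_force: [0.4, 0.4, -2.8]
gripper_width: 0.0561
finger_force: 15.0
[[-1.770e-02  9.998e-01  9.900e-03]
 [ 9.998e-01  1.770e-02 -0.000e+00]
 [-2.000e-04  9.900e-03 -1.000e+00]]
```

View pics/wrist2.png

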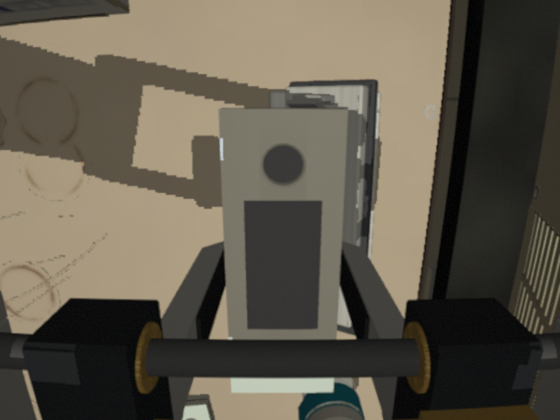

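Wrist view: the cassette hangs in the fingers, large hole at (283,164); the holder's bed is visible to its right, and the pins are hidden.

Run:
```python
from h import *
z=np.load('pics/wrist2.npz'); p,d,c=z['p'],z['d'],{k:z[k] for k in('camera_matrix','k1','rvec','tvec')}
P=cloud(c,d); m=np.zeros(d.shape,bool); m[112:325,232:335]=1; m[140:190,258:310]=0; m&=d>0
q=P[m]; 
ce=q.mean(0); n=np.linalg.svd(q-ce,full_matrices=False)[2][2]; n*=np.sign(n[2]); q=q[abs((q-ce)@n)<.003];ce=q.mean(0); n=np.linalg.svd(q-ce,full_matrices=False)[2][2]; n*=np.sign(n[2])
print('top plane n',n,'ce',ce)
g=cv2.cvtColor(p,cv2.COLOR_RGB2GRAY); 
h=(g<90).astype(np.uint8); h[:138]=0; h[192:]=0; h[:,:255]=0; h[:,312:]=0
cs,_=cv2.findContours(h,cv2.RETR_EXTERNAL,cv2.CHAIN_APPROX_NONE); cn=max(cs,key=cv2.contourArea); e=cv2.minEnclosingCircle(cn); print(e,cv2.contourArea(cn))
def onp(uv):
    o,dd=ray(c,uv); return o+dd*(((ce-o)@n)/(dd@n))[:,None]
w=onp(cn[:,0]); print('hole',(w.min(0)+w.max(0))/2,w.max(0)-w.min(0))
# cassette outline at upper part: left/right edges row 130, 200; top edge col 285
for r in (125,200,225):
    row=g[r,205:365].astype(int); print(r,[(205+i,row[i+1]-row[i]) for i in range(159) if abs(row[i+1]-row[i])>18])
col=g[95:125,285].astype(int); print(col)
o=bot.get_obs(); print(o['position'])
z=np.load('pics/top2.npz'); p,d,c=z['p'],z['d'],{k:z[k] for k in('camera_matrix','k1','rvec','tvec')}
save(cv2.resize(p[100:200,200:340],(784,560),interpolation=cv2.INTER_CUBIC),'top2c.png')
```

```text
top plane n [-2.28746598e-03  9.00922751e-05  9.99997380e-01] ce [ 0.6308284  -0.05907936  0.18221668]
((282.8529357910156, 164.11764526367188), 20.706172943115234) 1267.0
hole [ 0.63035456 -0.02897108  0.18221285] [1.79452646e-02 1.80702221e-02 4.13893979e-05]
125 [(218, np.int64(-24))]
200 [(356, np.int64(23)), (361, np.int64(-20)), (362, np.int64(-22))]
225 [(222, np.int64(-22)), (243, np.int64(-23)), (244, np.int64(-27)), (320, np.int64(29)), (321, np.int64(21)), (361, np.int64(-19))]
[ 91  91  90  91  89  90  89  89  88  88  92  89  86  95 114 120 121 121
 120 121 121 121 121 121 121 120 120 121 120 121]
[ 0.63048562 -0.07999086  0.18297399]
```

View pics/top2c.png

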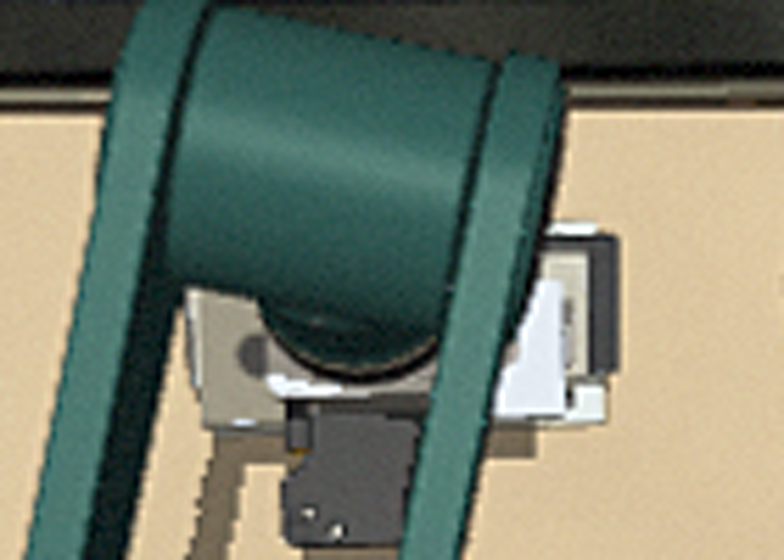

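```bash
python3 -m inch '[[-0.02,0.14,0.2,0],[-0.02,0.14,0.4,0],[-0.02,0.14,0.55,0],[-0.02,0.14,0.65,0],[-0.02,0.14,0.7,0],[-0.02,0.14,0.7,0],[-0.02,0.14,0.7,0],[-0.02,0.14,0.7,0],[-0.02,0.14,0.7,0],[-0.02,0.14,0.7,0]]'; python3 -m inch '[[0,0,0.02,0],[0,0,0.04,0],[0,0,0.06,0],[0,0,0.08,0],[0,0,0.08,0],[0,0,0.08,0],[0,0,0.08,0],[0,0,0.08,0],[0,0,0.08,0],[0,0,0.08,0]]'
```

```text
time: 10.25
position: [0.638, -0.0809, 0.1485]
orientation: [2.196, 2.235, 0.011]
ft_force: [1.5, 0.3, -2.1]
gripper_width: 0.0557
finger_force: 15.0
time: 11.25
position: [0.6379, -0.0809, 0.1441]
orientation: [2.197, 2.236, 0.011]
ft_force: [-0.3, 0.4, -2.9]
gripper_width: 0.0557
finger_force: 15.0
```

```bash
python3 -m inch '[[0,0.005,0.02,0],[0,0.01,0.04,0],[0,0.015,0.06,0],[0,0.02,0.08,0],[0,0.02,0.08,0],[0,0.02,0.08,0],[0,0.02,0.08,0],[0,0.02,0.08,0],[0,0.02,0.08,0],[0,0.02,0.08,0]]'
```

```text
time: 12.25
position: [0.6389, -0.081, 0.1401]
orientation: [2.197, 2.236, 0.011]
ft_force: [-1.7, -0.6, 0.4]
gripper_width: 0.0558
finger_force: 15.0
```

```bash
python3 -m inch '[[0,0.005,0.02,0],[0,0.01,0.04,0],[0,0.015,0.06,0],[0,0.02,0.08,0],[0,0.02,0.08,0],[0,0.02,0.08,0],[0,0.02,0.08,0],[0,0.02,0.08,0],[0,0.02,0.08,0],[0,0.02,0.08,0]]'
```

```text
time: 13.25
position: [0.6398, -0.0811, 0.1363]
orientation: [2.197, 2.236, 0.01]
ft_force: [-4.3, -2.2, 3.1]
gripper_width: 0.0557
finger_force: 15.0
```

```bash
cat > pl.py <<'E'
from h import *
o=bot.get_obs(); p,d,c=grab('wrist'); save(p,'wlast.png')
P=cloud(c,d); g=cv2.cvtColor(p,cv2.COLOR_RGB2GRAY)
m=np.zeros(d.shape,bool); m[105:325,240:330]=1; m&=(d>0)&(d<d[d>0].min()+.5)
q=P[m]; q=q[abs(q[:,2]-np.median(q[:,2]))<.02]
for t in(.005,.003,.002):
    ce=q.mean(0); n=np.linalg.svd(q-ce,full_matrices=False)[2][2]; n*=np.sign(n[2]); q=q[abs((q-ce)@n)<t]
print('TCP',o['position'].round(4),'F',o['ft_force'].round(1),'n',n.round(3),'tilt front',np.degrees(np.arctan2(-n[0],n[2])).round(1),'tilt y',np.degrees(np.arctan2(n[1],n[2])).round(1),'ce',ce.round(4),len(q))
E
python3 -m inch '[[0,0.01,0.02,0],[0,0.02,0.04,0],[0,0.03,0.06,0],[0,0.04,0.08,0],[0,0.04,0.08,0],[0,0.04,0.08,0],[0,0.04,0.08,0],[0,0.04,0.08,0],[0,0.04,0.08,0],[0,0.04,0.08,0]]' - 4; python3 pl.py
```

```text
time: 14.25
position: [0.6402, -0.081, 0.1316]
orientation: [2.2, 2.237, 0.006]
ft_force: [-8.0, -1.8, 3.7]
gripper_width: 0.058
finger_force: 4.0
TCP [ 0.6402 -0.081   0.1316] F [-8.  -1.8  3.7] n [-0.131 -0.172  0.976] tilt front 7.7 tilt y -10.0 ce [ 0.6413 -0.0569  0.1392] 17484
```

```bash
python3 -m inch '[[0,0,0,0],[0,0,0,0],[0,0,0,0],[0,0,0,0],[0,0,0,0],[0,0,0,0],[0,0,0,0],[0,0,0,0],[0,0,0,0],[0,0,0,0]]' 0.3; python3 pl.py
```

```text
time: 15.3
position: [0.642, -0.0808, 0.1321]
orientation: [2.197, 2.236, 0.011]
ft_force: [0.0, 0.2, 0.6]
gripper_width: 0.0654
finger_force: 0.0
TCP [ 0.642  -0.0808  0.1321] F [0.  0.2 0.6] n [-0.53  -0.001  0.848] tilt front 32.0 tilt y -0.1 ce [ 0.6429 -0.061   0.1179] 17993
```

View pics/wlast.png

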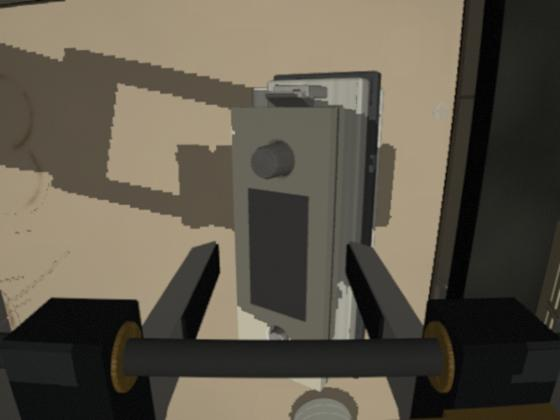

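The wrist view shows the cassette threaded on both pins, thick pin through (270,160) and thin pin through (278,335), and tilted to match the bed. It's about 21 mm above the seat, resting on the catch ramps. I'll press it home with the closed fingertips.

```bash
python3 -m inch '[[0,0,0,0],[0,0,0,0],[0,0,-0.2,0],[0,0,-0.5,0],[0,0,-0.8,0],[0,0,-1,0],[0,0,-1,0],[0,0,-1,0],[0,0,-1,0],[0,0,-1,0]]' 0; python3 pl.py; python3 -m inch '[[0,-0.1,0,0],[0,-0.2,0,0],[0,-0.26,0,0],[0,-0.26,0,0],[0,-0.26,0,0],[0,-0.26,0,0],[0,-0.26,0.1,0],[0,-0.26,0.3,0],[0,-0.26,0.5,0],[0,-0.26,0.7,0]]' 1 20
```

```text
time: 16.35
position: [0.641, -0.0807, 0.181]
orientation: [2.198, 2.237, 0.009]
ft_force: [0.1, 0.0, -0.8]
gripper_width: 0.094
finger_force: 0.0
TCP [ 0.641  -0.0807  0.181 ] F [ 0.1  0.  -0.8] n [-0.527 -0.001  0.85 ] tilt front 31.8 tilt y -0.1 ce [ 0.6418 -0.0741  0.1171] 15270
time: 17.4
position: [0.6285, -0.0809, 0.1453]
orientation: [2.198, 2.237, 0.01]
ft_force: [-0.1, 0.2, 0.5]
gripper_width: 0.0173
finger_force: 0.0
```

```bash
python3 -m inch '[[0,0,0,0],[0,0,0.1,0],[0,0,0.2,0],[0,0.03,0.26,0],[0,0.06,0.32,0],[0,0.09,0.38,0],[0,0.12,0.44,0],[0,0.15,0.5,0],[0,0.18,0.55,0],[0,0.2,0.6,0]]'; python3 -m inch '[[0,0.03,0.05,0],[0,0.03,0.1,0],[0,0.03,0.1,0],[0,0.03,0.1,0],[0,0.03,0.1,0],[0,0.03,0.1,0],[0,0.03,0.1,0],[0,0.03,0.1,0],[0,0.03,0.1,0],[0,0.03,0.1,0]]'
```

```text
time: 18.4
position: [0.6395, -0.0816, 0.1196]
orientation: [2.195, 2.234, 0.011]
ft_force: [-6.2, -1.7, 14.5]
gripper_width: 0.0003
finger_force: 8.5
time: 19.4
position: [0.6407, -0.0809, 0.1121]
orientation: [2.197, 2.236, 0.011]
ft_force: [-0.2, 0.7, 0.3]
gripper_width: 0.0005
finger_force: 0.0
```

```bash
python3 -m inch '[[0,0,0.03,0],[0,0,0.06,0],[0,0,0.09,0],[0,0,0.12,0],[0,0,0.15,0],[0,0,0.15,0],[0,0,0.15,0],[0,0,0.15,0],[0,0,0.15,0],[0,0,0.15,0]]'
```

```text
time: 20.4
position: [0.6411, -0.0809, 0.109]
orientation: [2.195, 2.234, 0.013]
ft_force: [-4.7, 0.2, 13.3]
gripper_width: 0.0002
finger_force: 7.1
```

```bash
python3 -m inch '[[0,0,0.05,0],[0,0,0.1,0],[0,0,0.1,0],[0,0,0.1,0],[0,0,-0.1,0],[0,0,-0.4,0],[0,0,-0.8,0],[0,-0.2,-1.4,0],[0,-0.2,-2,0],[0,-0.2,-2,0]]'; python3 pl.py
python3 - <<'E'
from h import *
a=cv2.imread('pics/wlast.png'); cv2.imwrite('pics/wz.png',cv2.resize(a[60:400,170:440],None,fx=1.75,fy=1.75))
E
```

```text
time: 21.4
position: [0.632, -0.0815, 0.2103]
orientation: [2.191, 2.23, 0.019]
ft_force: [0.4, -0.5, 0.8]
gripper_width: 0.0005
finger_force: 0.0
TCP [ 0.632  -0.0815  0.2103] F [ 0.4 -0.5  0.8] n [-0.501 -0.009  0.865] tilt front 30.1 tilt y -0.6 ce [ 0.6501 -0.0685  0.0978] 8106
```

View pics/wz.png

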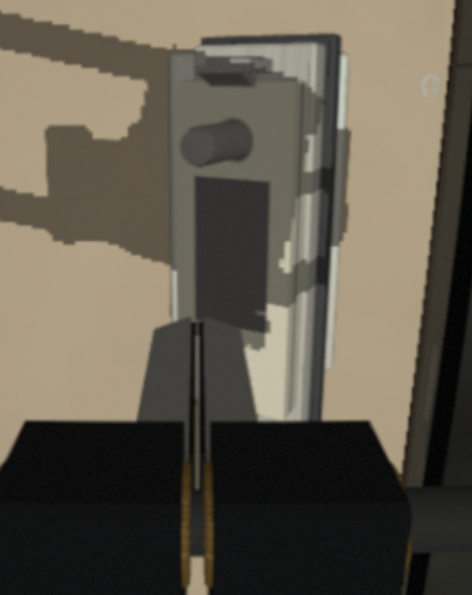

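```bash
python3 -m inch '[[0,-1,-0.5,0],[0,-2,-1,0],[0,-3,-1.5,0],[0,-4,-2,0],[0,-5,-2,0],[0,-5,-2,0],[0,-5,-2,0],[0,-5,-2,0],[0,-5,-2,0],[0,-5,-2,0]]'
python3 - <<'E'
from h import *
p,d,c=grab('top'); a=cv2.resize(p[120:200,215:330],None,fx=3.4,fy=3.4,interpolation=cv2.INTER_CUBIC)
p,d,c=grab('wrist'); b=cv2.resize(p[0:420],None,fx=.7,fy=.7)
p,d,c=grab('scene'); s=cv2.resize(p[140:230,240:350],None,fx=3.5,fy=3.5,interpolation=cv2.INTER_CUBIC)
im=np.zeros((600,800,3),np.uint8)
for q,(y,x) in ((a,(0,0)),(s,(280,0)),(b,(0,400))): im[y:y+q.shape[0],x:x+q.shape[1]]=q[:600-y,:800-x]
save(im,'fin.png')
E
```

```text
time: 22.45
position: [0.3795, -0.0854, 0.3007]
orientation: [2.198, 2.238, 0.009]
ft_force: [0.4, 0.1, 0.2]
gripper_width: 0.0005
finger_force: 0.0
```

View pics/fin.png

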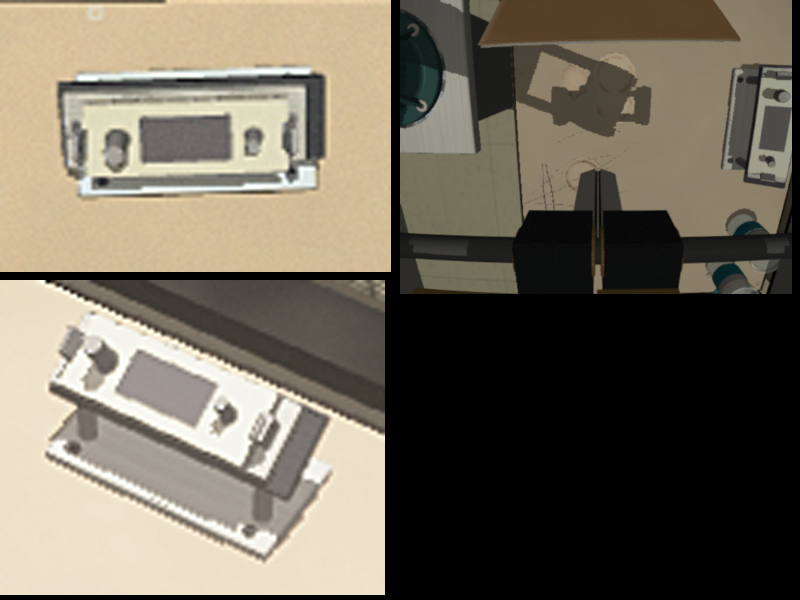

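The top view (upper left) and scene view (lower left) show the cassette flat on the seat, with a catch hooked over each end and both pins through. The cups stand where they were.

```bash
python3 -c "
from bench import bot
print(bot.hand_in())"
```

```text
the job is handed in; nothing more can be done
None
```

The long cassette is threaded on both pins, large hole on the thick pin; it measures flat and fully home on the seat, the pictures show a catch over each end, the arm is clear, the other items were left alone, and the job was handed in at about 23 s.

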